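# Size a turned foot in the ring gauge

### The arm

A 6-joint arm with a two-finger parallel gripper is mounted at the origin on the work surface. World frame = base frame: x ahead of the robot, y to its left, z up, the work surface at z = 0. Lengths are in mm, angles in rad, forces in N, time in s.
With the tool pointing down it reaches from about 325 to 900 mm from the base axis. Payload 3.5 kg.
Tool frame: the origin (TCP) lies at the very end of the fingers, on their centre line; the grasp point (between the pads) lies 19 mm behind it; y points along the fingers, z is the direction in which the jaws open and shut, and the axes are right-handed (so a half turn about y gives the same grasp; the last joint's range is limited). The gripper opens to 85 mm and grips with 20 to 120 N. Pads are 22 mm wide; open, the fingers measure 114 mm over their backs; the gripper's body (76 mm by 85 mm) begins 54 mm behind the grasp point. The pads swing forward as they close: fully open they stand 13 mm farther back than shut.
Start: joints at [1.138, 0.276, -0.026, 1.268, 0, 1.467], TCP at [202.415, 591.312, 231.313] pointing down, gripper open.
Joint ranges: [-3.12, 3.12], [-0.85, 1.88], [-1.08, 1.24], [-1.95, 2.15], [-1.57, 1.53], [-3.14, 3.14]. Speed limits (rad/s): [2.57, 2.57, 3.14, 3.14, 3.14, 3.14].

### API

Orientations are given as a unit quaternion [w, x, y, z].
In Python, from workcell import observe, get_image, get_calibration, sign_off, regions_of gives the robot as it stands.
- The arm moves only by the shell command python3 -m jog 'ROWS'. ROWS is JSON, a list that holds one entry, the list of rows, each a list of 5 numbers: the shift along the tool's x, y, z in cm, then the turn about the tool's y in rad, then the gripper command: -1 is shut, 1 is fully open, values between are in proportion. A call has 1 to 8 rows; each row is the pose to reach, as a shift and turn from the pose measured when the call began, along the tool's axes at that moment; what a row does not reach only later rows make up. A row lasts 1/8 s, in which the tool goes at most 62.5 mm and 10.7 degrees, less where a joint would pass 70% of its speed; a pose out of reach is approached as far as the arm can. A call with a gripper value outside its range is refused whole. The fingers move at their own pace and stop on an object; the grip force is fixed at half the most. Time passes only in rows, so rows that repeat a pose let the fingers close. It gives the time, the measured TCP pose, the force and the opening at its end, in the units of the state.
- observe(): the state, without advancing time (a new reading comes with each control period).
- get_image(name): name is "scene" or "side" or "wrist"; returns (picture, depth): 400x640x3 uint8, red, green, blue; 400x640 float32, mm along the optical axis (not along the pixel's ray), 0 where there is no reading.
- get_calibration(name): a dict with "mtx" (3x3 intrinsics, pixels), "origin" and "attitude" of the camera in the world. Camera axes: x right, y down, z forward; pixel columns grow to the right and rows downward; lengths in mm; the calibration is good to about 2 mm. The wrist camera is an equidistant fisheye: a pixel r from the principal point sees the ray r / f radians off the axis. A picture is of the moment at which its call begins: read the wrist's pose just before it. get_calibration takes no time and is no camera call; for the wrist camera it gives the pose at the moment of the call.
- sign_off(): hands the job in, once; it reports no verdict.
Trained networks look in the newest picture that a camera, given by its name, has taken for a name from the list of things; names that differ only in an ending like _2 or _b are one class to them, and where a whole thing is asked for, a point or a joint stands for the part that bears it (a point fixed in the world has none). Each returns a list of dicts, best first, with "score" (0 to 1); they miss things now and then, are a little off and sometimes report something else, mostly with a low value. They report only what shows in the picture. A call takes as long as a camera call. They do not tell look-alikes from the thing itself.
- regions_of(camera, query): "pixels" (400x640 bool, what is visible of it) and "location" ([column, row] in pixels, amid what is visible of it).
The state is a dict: "clock": time; "q": joint angles; "qvel": joint speeds; "joint_torque": joint torques, N m; "tool_pos": TCP position; "ee_rot": TCP orientation; "ft_force": force on the tool from outside, world axes, zero at the start; "moment": the same for the moment, N m; "grip_width": opening from 0.0 (shut) to 1.0 (fully open).
Only numpy, scipy, OpenCV 4.12 (cv2) and the standard library are available. Lean on these libraries where they do the work, as an engineer would, in place of code of your own. Each camera call takes 0.05 s, during which the arm holds its last target. There are 200 camera calls.

### The job

Size the turned foot that stands in the red stand: lower its tenon well into the largest ring of the gauge, then into each next smaller one in turn, until a ring stops it, feeling for it gently and never forcing it. Leave the foot standing upright and let go in the smallest ring that takes it, shoulder fully home on the ring, and leave the two waiting feet and everything else on the bench where they are.

Things in the scene. Friction and masses are not known exactly. Their poses are not given: they have to be found in the camera images.
- foot_a_mid (a point): Point on a turned cabinet foot's barrel axis half-way up: 60 mm above the tenon's end, 15 mm above the shoulder's underside; z up the axis. Three feet stand tenon down; which is in the red stand varies. Tenon thickness is not known beforehand (23 to 31 mm, all differ): 1 mm under the bore that takes it, 3 mm over the next bore.
- foot_a: Beech foot 120 mm long, about 100 g (give or take a third), origin on the barrel's axis at the tenon's end, z up. From there up: round tenon 45 mm long, end bevelled 0.8 mm, hand-shaved and so 1.5 to 2 mm out of line with the barrel, to a side not known; shoulder 46 mm across, 8 mm thick; straight round barrel 36 mm across from 59 to 112 mm, the place to grip; rounded top at 120 mm.
- foot_b_mid (a point): The same point on another foot, alike but for the tenon's thickness.
- foot_b: The same foot as foot_b_mid; shape and axes as foot_a.
- foot_c_mid (a point): The same point on another foot, alike but for the tenon's thickness.
- foot_c: The same foot as foot_c_mid; shape and axes as foot_a.
- gauge: Fixed gauge: an oak beam 300 x 76 mm on two dark wooden feet, top 65 mm above the bench, with five steel rings let into it in a row along its y axis, largest at +y, bores upright. They stand 5 mm proud, are 27 mm deep and open below, with 60 mm free under each mouth. Origin under the middle ring, on the bench. Rigid: it does not give when pressed.
- ring1 (a point): Centre of the mouth (top face, 70 mm above the bench) of ring 1 (the largest): bore 36 mm, outside 48 mm, 54 mm from the next ring; z up.
- ring2 (a point): Centre of the mouth (top face, 70 mm above the bench) of ring 2: bore 32 mm, outside 44 mm, 54 mm from the next ring; z up.
- ring3 (a point): Centre of the mouth (top face, 70 mm above the bench) of ring 3: bore 28 mm, outside 40 mm, 54 mm from the next ring; z up.
- ring4 (a point): Centre of the mouth (top face, 70 mm above the bench) of ring 4: bore 24 mm, outside 36 mm, 54 mm from the next ring; z up.
- ring5 (a point): Centre of the mouth (top face, 70 mm above the bench) of ring 5 (the smallest): bore 20 mm, outside 32 mm, 54 mm from the next ring; z up.
- stand_top (a point): Centre of the top of the fixed red stand (74 x 74 mm, 52 mm high). The foot in it hangs by its shoulder on the top, its tenon in a loose 36 mm hole, so it may sit some millimetres off centre.
- rack: Fixed plywood rack, 150 x 74 mm, 52 mm high, holding the two waiting feet 72 mm apart along its x axis; origin under its centre. Leave it and its feet alone.
- mallet: Wooden mallet, head 75 x 150 x 70 mm, loose on the bench; leave alone.
- chisel: Bench chisel, 260 mm long, loose on the bench; leave alone.
- glue: White glue bottle, 56 mm across, 150 mm high, loose on the bench; leave alone.
- wax_tin: Wax tin, 84 mm across, 50 mm high, loose on the bench; leave alone.
- offcut: Beech offcut 110 x 50 x 35 mm, loose on the bench; leave alone.
Things that resemble listed ones, but are neither listed nor needed, are in the scene too. Leave any pink look-alike of the foot_a alone.

How it is judged:
By the outcome, as a careful person would: the job done as asked, in the order asked, and still so for the second after the job is handed in, with the robot touching nothing.
It also fails if it takes over 72 s, if anything falls off the work surface, if the arm or the gripper's body presses on something with over 40 N, if the wrist force passes 120 N, or if a joint passes its speed limit or range.

## Working session

There is one attempt and no reset: what is moved stays moved. The work goes in short steps, Python scripts to look and compute and a shell command to move; the robot and the scene stay as the last step left them, time stands still between calls to the robot, and variables do not carry over. Pictures are saved under pics/ and viewed, about 8 in all and at most 12, crops included, and the job is handed in when it is done.

```bash
mkdir -p pics; ls
cat > h.py <<'E'
import numpy as np,cv2
from workcell import *
from scipy.spatial.transform import Rotation as R
def rot(q): return R.from_quat([q[1],q[2],q[3],q[0]]).as_matrix()
def cal(n):
    c=get_calibration(n);A=np.array(c["attitude"],float)
    A=rot(A) if A.size==4 else A.reshape(3,3)
    return np.array(c["mtx"]),np.array(c["origin"]),A
def cloud(n,d):
    K,o,A=cal(n);v,u=np.mgrid[:400,:640]
    x=(u-K[0,2])/K[0,0];y=(v-K[1,2])/K[1,1]
    if n=="wrist":
        r=np.hypot(x,y)+1e-9;t=np.tan(np.minimum(r,1.5));x,y=x/r*t,y/r*t
    P=np.stack([x*d,y*d,d],-1)@A.T+o
    P[d<=0]=np.nan
    return P
def save(n,im): cv2.imwrite("pics/"+n,im[:,:,::-1])
E
python3 - <<'E'
from h import *
s=observe();print(s);print(get_calibration("scene"))
for n in("scene","side"):
    im,d=get_image(n);save(n+"0.png",im);P=cloud(n,d);np.save(n+"0.npy",P)
    for q in("foot_a","gauge","stand_top","rack","ring1"):
        for r in regions_of(n,q)[:5]:
            m=r["pixels"];p=P[m];print(n,q,round(r["score"],2),np.round(r["location"]),np.nanmedian(p,0).round(),np.nanmax(p[:,2]).round() if len(p) else '')
E
```

```text
pics
{'clock': 0.0, 'q': array([ 1.13759133e+00,  2.77152405e-01, -2.79256116e-02,  1.26798534e+00,
        1.13856231e-05,  1.46742073e+00]), 'qvel': array([ 0.00050541,  0.0009751 ,  0.00085578,  0.00106174,  0.00011265,
       -0.00062641]), 'joint_torque': array([-1.47959920e-03, -4.45509338e+01,  2.95203280e+01,  1.66110008e-02,
       -1.63846344e-04, -5.59745231e-06]), 'tool_pos': array([202.08278362, 590.58932906, 230.12657531]), 'ee_rot': array([-0.69674079,  0.69828434, -0.11630072,  0.11586802]), 'ft_force': array([-0.20323386, -1.01914465, -0.16672174]), 'moment': array([ 0.010033  , -0.09103985, -0.04108192]), 'grip_width': 1.0035975123849208}
{'mtx': array([[378.98110284,   0.        , 315.09936819],
       [  0.        , 378.98110284, 199.1671927 ],
       [  0.        ,   0.        ,   1.        ]]), 'origin': array([1010.63419359,  658.72546085,  686.24033713]), 'attitude': array([-0.12706039,  0.23003002,  0.86316667, -0.43114399])}
scene foot_a 0.82 [320. 156.] [ 430. -257.   65.] 120.0
scene foot_a 0.75 [425. 286.] [553. 333.  92.] 129.0
scene foot_a 0.69 [395. 29
[... 178 characters left out ...]
-267.   34.] 54.0
scene stand_top 0.34 [398. 295.] [622. 328.  97.] 129.0
scene rack 0.6 [410. 310.] [582. 353.  50.] 151.0
scene ring1 0.55 [347. 216.] [544.  34.  63.] 72.0
side foot_a 0.9 [299. 360.] [536. 335. 117.] 130.0
side foot_a 0.74 [356. 136.] [ 528. -288.   96.] 131.0
side foot_a 0.72 [340. 112.] [ 611. -468.   45.] 56.0
side foot_a 0.66 [260. 343.] [604. 328. 107.] 131.0
side foot_a 0.61 [398. 158.] [ 422. -257.   76.] 124.0
side gauge 0.9 [338. 235.] [531.  30.  65.] 75.0
side stand_top 0.56 [358. 153.] [ 525. -267.   47.] 60.0
side rack 0.98 [284. 366.] [571. 345.  52.] 127.0
side ring1 0.95 [334. 233.] [531.  30.  65.] 75.0
side ring1 0.67 [274. 164.] [ 747. -154.   59.] 76.0
```

View pics/scene0.png

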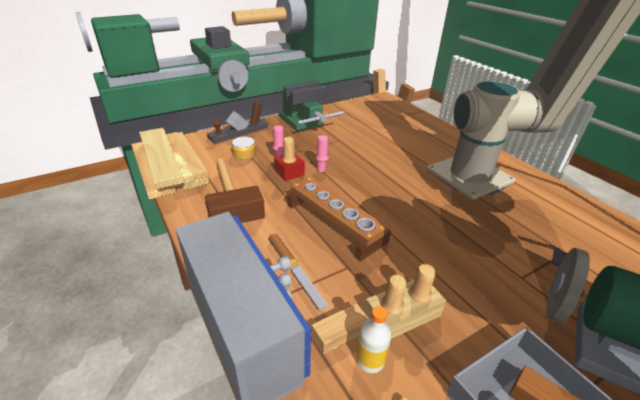

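View pics/side0.png

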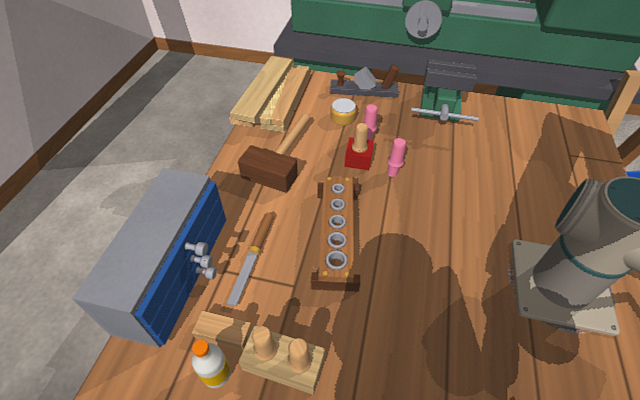

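The side view shows the red stand with a natural foot at about (360,138), pink look-alikes at (371,118) and (397,155), rings 1 to 5 running from (336,260) to (338,188), and the waiting feet at (262,343) and (299,355). The scene view agrees. Next I'll get positions from the clouds.

Run:
```python
from h import *
s=observe();print("tool axes cols x,y,z\n",rot(s["ee_rot"]).round(3))
for n in("scene","side"):
    P=np.load(n+"0.npy");im=cv2.imread(f"pics/{n}0.png").astype(int)
    x,y,z=P[...,0],P[...,1],P[...,2]
    near=(np.hypot(x-532,y+287)<45)
    for a,b in((65,80),(80,95),(95,110),(110,135)):
        p=P[near&(z>a)&(z<b)]
        print(n,a,len(p),np.nanmedian(p,0).round(1),(np.percentile(p,[2,98],axis=0)[:,:2].round() if len(p) else ''))
    p=P[near&(z>45)&(z<58)];print("standtop",p.min(0).round(),p.max(0).round())
    # gauge: rings grey px
    sat=im.max(2)-im.min(2)
    m=(abs(x-540)<80)&(abs(y-20)<200)&(z>55)&(z<80)
    g=(m&(sat<35)&(im.max(2)>100)).astype(np.uint8)
    k,l,st,c=cv2.connectedComponentsWithStats(g)
    for i in range(1,k):
        if st[i,4]>15:
            q=P[l==i];print(n,"ring",st[i],c[i].round(),((q.min(0)+q.max(0))/2).round(1),np.ptp(q,0).round(1))
    q=P[m];r=cv2.minAreaRect(q[:,:2].astype(np.float32));print("beam",r)
```

```text
tool axes cols x,y,z
 [[ 0.946 -0.     0.324]
 [-0.324  0.     0.946]
 [-0.    -1.     0.   ]]
scene 65 41 [ 536.  -286.4   72.4] [[ 518. -303.]
 [ 548. -282.]]
scene 80 47 [ 538.3 -286.6   86.3] [[ 518. -303.]
 [ 548. -281.]]
scene 95 47 [ 537.1 -286.   101.7] [[ 519. -301.]
 [ 548. -281.]]
scene 110 91 [ 532.8 -290.9  122.4] [[ 516. -314.]
 [ 547. -282.]]
standtop [ 491. -331.   45.] [ 568. -260.   58.]
scene ring [305 183  11   8  65] [310. 186.] [ 557.5 -117.1   63.5] [31.  39.8 14.8]
scene ring [317 191  13   9  85] [323. 195.] [547.9 -64.1  63.1] [34.6 42.5 16.1]
scene ring [329 200  15  10  99] [336. 204.] [538.1 -10.4  63.3] [36.6 45.2 15.7]
scene ring [342 208  17  12 129] [350. 213.] [527.7  42.2  63.6] [42.3 47.6 17.1]
scene ring [356 218  19  13 146] [365. 223.] [517.7  95.1  63.2] [44.6 54.2 15.5]
beam ((537.3740844726562, -7.8535308837890625), (79.71307373046875, 302.2212219238281), 10.466569900512695)
side 65 66 [ 527.2 -287.4   70.7] [[ 510. -303.]
 [ 548. -278.]]
side 80 46 [ 526.7 -286.6   86.2] [[ 512. -298.]
 [ 545. -282.]]
side 95 57 [ 529.9 -286.6  102. ] [[ 512. -298.]
 [ 547. -281.]]
side 110 138 [ 528.7 -292.2  125.3] [[ 513. -313.]
 [ 545. -283.]]
standtop [ 492. -327.   45.] [ 566. -262.   57.]
side ring [332 183  12  11  96] [338. 188.] [ 554.8 -114.1   64.8] [30.4 34.4 18.6]
side ring [331 198  14  13 118] [337. 204.] [544.8 -60.7  64.9] [34.3 33.7 19.3]
side ring [329 215  17  14 148] [337. 221.] [534.7  -8.2  64.2] [40.  40.9 17.1]
side ring [327 232  20  16 174] [337. 239.] [524.8  45.4  64.1] [42.9 42.6 17.8]
side ring [326 250  21  20 209] [336. 259.] [514.9  98.1  64.4] [46.7 48.6 18.4]
beam ((535.8584594726562, -9.2589111328125), (75.96794128417969, 305.1009216308594), 10.630701065063477)
```

```bash
python3 -m jog '[[[2,0,-2.4,-0.06,1],[5.5,0,-6.8,-0.13,1],[9,0,-11,-0.2,1],[12.5,0,-15.3,-0.26,1],[16,0,-19.6,-0.33,1],[19.5,0,-23.8,-0.4,1],[23,0,-28,-0.46,1],[26.5,0,-32.4,-0.514,1]]]'
python3 - <<'E'
from h import *
s=observe();print(s["q"].round(3),rot(s["ee_rot"]).round(3))
E
```

```text
clock: 1.6
tool_pos: [348.8, 197.5, 231.8]
ee_rot: [0.704, -0.704, -0.066, 0.065]
ft_force: [1.1, 0.2, 0.6]
grip_width: 0.999
[ 0.354 -0.133 -0.469  1.233 -0.     0.167] [[ 0.983  0.002 -0.186]
 [ 0.186  0.001  0.983]
 [ 0.002 -1.     0.   ]]
```

```bash
python3 -m jog '[[[2.4,0,-5,0,1],[5,0,-10,0,1],[7.4,0,-15,0,1],[9.6,0,-19.8,0,1],[9.6,0,-19.8,0,1]]]'
python3 - <<'E'
from h import *
im,d=get_image("wrist");save("w1.png",im);P=cloud("wrist",d);np.save("w1.npy",P);K,o,A=cal("wrist");print(K,o,A.round(2))
im=im.astype(int);x,y,z=np.moveaxis(P,-1,0);sat=im.max(2)-im.min(2)
m=(abs(x-535)<80)&(abs(y+10)<170)&(z>60)&(z<80)
print(np.nanpercentile(z[m],[5,50,95]))
g=(m&(sat<35)&(im.max(2)>100)).astype(np.uint8)
k,l,st,c=cv2.connectedComponentsWithStats(g)
for i in range(1,k):
    if st[i,4]>40:
        q=P[l==i];C,_=cv2.minEnclosingCircle(q[:,:2].astype(np.float32));print(st[i],c[i].round(),((q.min(0)+q.max(0))/2).round(1),np.ptp(q,0).round(1),C,_,np.median(q[:,2]))
E
```

```text
clock: 2.22
tool_pos: [482.1, 18.0, 232.2]
ee_rot: [-0.704, 0.704, 0.065, -0.063]
ft_force: [-0.7, -0.0, -0.1]
grip_width: 1.003
[[309.70691629   0.         322.9368459 ]
 [  0.         309.70691629 198.75035528]
 [  0.           0.           1.        ]] [401.87890127   5.12083979 373.37972442] [[-0.18  0.93  0.31]
 [ 0.98  0.17  0.06]
 [ 0.    0.31 -0.95]]
[62.34336908 63.83332745 68.78921553]
[367 201  43  42 713] [388. 221.] [514.9  99.1  65.6] [49.3 49.5 10.6] (514.561767578125, 98.82679748535156) 25.00540542602539 68.30494983568047
[319 203  41  39 674] [339. 222.] [524.   45.5  65.4] [44.  44.9 10.6] (524.4647827148438, 45.91550827026367) 23.015178680419922 68.30500899490266
[271 205  37  35 605] [289. 222.] [534.8  -7.8  65.2] [42.1 40.6 10.4] (534.7282104492188, -7.634634971618652) 21.18389892578125 68.04775242210553
[225 206  33  32 519] [241. 221.] [544.9 -61.1  65.3] [37.9 37.7 10.5] (544.6422119140625, -60.66954040527344) 19.252534866333008 68.09736562091473
[184 208  26  27 408] [196. 221.] [ 553.2 -114.    65.5] [30.6 32.4 10.2] (553.5704956054688, -113.8693618774414) 16.872852325439453 67.8692653841976
```

View pics/w1.png

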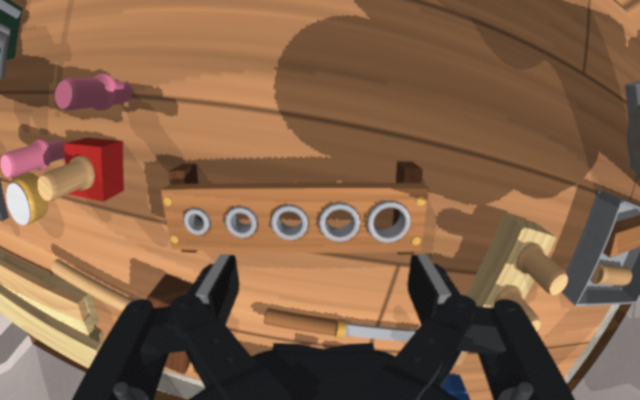

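The wrist view shows rings 1 to 5 at (388,221) to (196,221), and the foot in the red stand at (67,178). Moving on to the stand.

```bash
python3 -m jog '[[[-0.2,0,-4,0,0.5],[-0.5,0,-9.5,0,0.5],[-0.7,0,-15,0,0.5],[-0.9,0,-20.5,0,0.5],[-1,0,-26,0,0.5],[-1.1,0,-31,0,0.5],[-1.1,0,-32,0,0.5],[-1.1,0,-32,0,0.5]]]'
python3 - <<'E'
from h import *
s=observe();im,d=get_image("wrist");save("w2.png",im);P=cloud("wrist",d)
x,y,z=np.moveaxis(P,-1,0);near=np.hypot(x-531,y+298)<40
for a,b in((46,56),(70,90),(90,110),(110,135),(122,135)):
    p=P[near&(z>a)&(z<b)]
    if len(p): print(a,len(p),np.median(p,0).round(1),p.min(0).round(1),p.max(0).round(1),cv2.minEnclosingCircle(p[:,:2].astype(np.float32)))
Rm=rot(s["ee_rot"]);t=np.array([531,-298,78.]);print(s["tool_pos"],Rm.T@(t-s["tool_pos"]))
E
```

```text
clock: 3.28
tool_pos: [527.9, -296.0, 231.5]
ee_rot: [0.705, -0.703, -0.065, 0.065]
ft_force: [0.0, 0.5, -0.2]
grip_width: 0.749
46 1942 [ 516.1 -296.3   51.1] [ 491.1 -337.7   46.4] [ 566.3 -264.    55.4] ((531.0082397460938, -297.9960021972656), 39.99392318725586)
70 143 [ 512.8 -304.7   81. ] [ 510.5 -318.9   70. ] [ 525.  -285.3   89.9] ((523.5411376953125, -302.0819396972656), 16.87985610961914)
90 166 [ 512.8 -302.5  100.9] [ 510.4 -318.4   90. ] [ 523.4 -284.4  109.9] ((522.2933959960938, -301.39111328125), 17.001373291015625)
110 1363 [ 525.4 -301.8  125.7] [ 510.2 -319.5  110.2] [ 543.8 -283.3  128. ] ((528.5301513671875, -301.24151611328125), 18.442798614501953)
122 1099 [ 527.5 -301.8  125.9] [ 511.8 -318.1  122. ] [ 543.8 -284.8  128. ] ((528.2340698242188, -301.4501953125), 16.782323837280273)
[ 527.89846285 -296.00205213  231.46987496] [  2.52642621 153.46739207  -2.82676328]
```

View pics/w2.png

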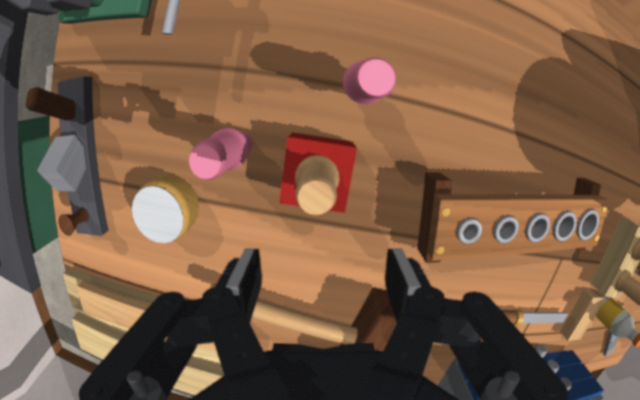

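The foot's top is at (317,195) on the red stand, centred between the fingers and clear of both pink ones. Descending and gripping.

```bash
python3 -m jog '[[[0,2,-0.53,0,0.5],[0,7,-0.53,0,0.5],[0,12,-0.53,0,0.5],[0,15.2,-0.53,0,0.5],[0,15.3,-0.53,0,0.5],[0,15.3,-0.53,0,0],[0,15.3,-0.53,0,-0.5],[0,15.3,-0.53,0,-1]]]'; python3 -m jog '[[[0,0,0,0,-1],[0,0,0,0,-1],[0,0,0,0,-1],[0,0,0,0,-1]]]'
```

```text
clock: 4.32
tool_pos: [530.3, -301.1, 80.6]
ee_rot: [-0.704, 0.704, 0.067, -0.064]
ft_force: [-1.2, 1.0, 3.3]
grip_width: 0.41
clock: 4.82
tool_pos: [530.2, -301.1, 80.6]
ee_rot: [-0.704, 0.704, 0.067, -0.064]
ft_force: [0.5, 0.1, 0.3]
grip_width: 0.406
```

```bash
python3 -m jog '[[[0,-2,0,0,-1],[0,-5,0,0,-1],[0,-10,0,0,-1],[0.5,-10,4,0,-1],[1.3,-10,9.5,0,-1],[2.2,-10,15,0,-1],[3,-10,20.5,0,-1],[3.8,-10,26,0,-1]]]'
python3 - <<'E'
from h import *
s=observe();Rm=rot(s["ee_rot"]);print(Rm.round(4),Rm.T@(np.array([514.8,98.5,170])-s["tool_pos"]),s["ft_force"])
E
```

```text
clock: 5.82
tool_pos: [518.9, -36.9, 180.4]
ee_rot: [-0.704, 0.704, 0.066, -0.064]
ft_force: [1.3, 0.8, -0.8]
grip_width: 0.408
[[ 9.830e-01  3.600e-03 -1.834e-01]
 [ 1.834e-01  3.000e-04  9.830e-01]
 [ 3.600e-03 -1.000e+00 -3.000e-04]] [ 20.72098959  10.42146109 133.81956597] [ 1.32860059  0.80647027 -0.80286322]
```

```bash
python3 -m jog '[[[0.9,0,5,0,-1],[1.7,0,10,0,-1],[2.07,0.5,13.4,0,-1],[2.07,1,13.4,0,-1],[2.07,1,13.4,0,-1]]]'
python3 - <<'E'
from h import *
s=observe();Rm=rot(s["ee_rot"]);print(s["tool_pos"],Rm.T@(np.array([514.8,98.5,170])-s["tool_pos"]),s["ft_force"])
for n in("side","wrist"):
    im,d=get_image(n)
    if n=="side": c=cv2.resize(im[120:290,240:440],None,fx=3,fy=3,interpolation=2);save("s3.png",c)
    else: save("w3.png",im[100:330])
E
```

```text
clock: 6.45
tool_pos: [514.1, 98.3, 169.6]
ee_rot: [-0.704, 0.704, 0.066, -0.064]
ft_force: [-0.3, -0.1, -0.6]
grip_width: 0.407
[514.09735638  98.32823823 169.64813   ] [ 0.72292406 -0.35048346  0.03955759] [-0.30478643 -0.06088762 -0.58037055]
```

View pics/s3.png

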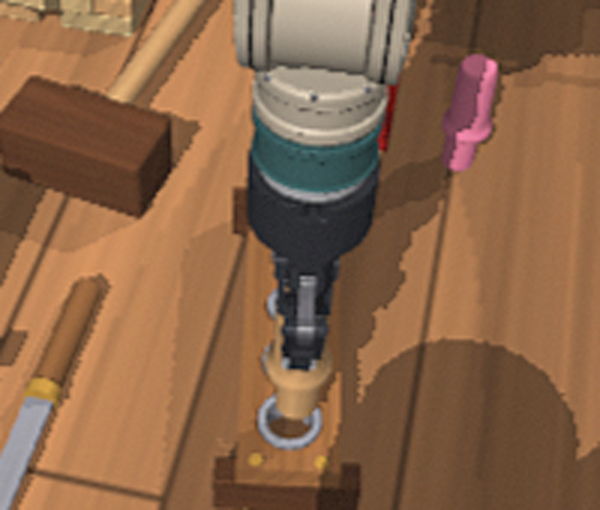

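The foot hangs upright in the jaws just above ring 1. The ring mouth is at crop (290,418) and the tenon end at (297,410). Lowering gently.

```bash
python3 -m jog '[[[0.07,1,0,0,-1],[0.07,1.8,0,0,-1],[0.07,2.2,0,0,-1],[0.07,2.5,0,0,-1],[0.07,2.7,0,0,-1],[0.07,2.9,0,0,-1],[0.07,3.1,0,0,-1],[0.07,3.1,0,0,-1]]]'
```

```text
clock: 7.55
tool_pos: [516.0, 97.7, 139.3]
ee_rot: [-0.704, 0.704, 0.066, -0.063]
ft_force: [2.1, -0.5, -1.1]
grip_width: 0.411
```

```bash
python3 -m jog '[[[0,0.3,0,0,-1],[0,0.6,0,0,-1],[0,0.9,0,0,-1],[0,1.2,0,0,-1],[0,1.5,0,0,-1],[0,1.5,0,0,-1]]]'
```

```text
clock: 8.3
tool_pos: [516.1, 97.7, 124.0]
ee_rot: [-0.704, 0.705, 0.066, -0.063]
ft_force: [1.6, -0.2, -2.2]
grip_width: 0.405
```

```bash
python3 -m jog '[[[0,0.5,0,0,-1],[0,1,0,0,-1],[0,1.2,0,0,-1],[0,1.2,0,0,-1]]]'; for d in 1 2 3 4 5; do python3 -m jog '[[[0,0,0.1,0,-1],[0,0,0.1,0,-1]]]' | grep -E 'pos|force'; done
```

```text
clock: 8.8
tool_pos: [516.1, 97.6, 111.6]
ee_rot: [-0.704, 0.705, 0.066, -0.063]
ft_force: [1.4, -0.6, -2.2]
grip_width: 0.407
tool_pos: [516.1, 97.8, 111.7]
ft_force: [2.3, -4.0, -2.7]
tool_pos: [516.1, 98.0, 111.7]
ft_force: [2.5, -4.3, -1.7]
tool_pos: [516.1, 98.1, 111.7]
ft_force: [2.3, -4.0, -2.4]
tool_pos: [516.0, 98.2, 111.8]
ft_force: [2.5, -4.3, -2.0]
tool_pos: [516.0, 98.3, 111.8]
ft_force: [2.2, -5.0, -1.2]
```

```bash
for d in 1 2 3 4 5 6 7; do python3 -m jog '[[[0,0,-0.1,0,-1],[0,0,-0.1,0,-1]]]' | grep -E 'pos|force'; done
```

```text
tool_pos: [516.0, 98.0, 111.8]
ft_force: [1.5, -1.0, -1.5]
tool_pos: [515.9, 97.4, 111.8]
ft_force: [0.3, 0.4, -1.5]
tool_pos: [515.7, 96.5, 111.7]
ft_force: [0.9, 0.2, -1.1]
tool_pos: [515.8, 95.5, 111.6]
ft_force: [1.2, 1.0, -1.4]
tool_pos: [516.0, 94.9, 111.7]
ft_force: [0.9, 1.0, -2.0]
tool_pos: [516.3, 94.3, 111.7]
ft_force: [1.1, 1.8, -1.7]
tool_pos: [516.7, 93.7, 111.8]
ft_force: [0.9, 4.1, -0.8]
```

```bash
python3 -m jog '[[[0,0,0.21,0,-1],[0,0,0.21,0,-1]]]' | grep -E 'pos|force'; for d in 1 2 3 4 ; do python3 -m jog '[[[0.1,0,0,0,-1],[0.1,0,0,0,-1]]]' | grep -E 'pos|force'; done; echo; python3 -m jog '[[[-0.2,0,0,0,-1],[-0.2,0,0,0,-1]]]' | grep -E 'pos|force'; for d in 1 2 3 4; do python3 -m jog '[[[-0.1,0,0,0,-1],[-0.1,0,0,0,-1]]]' | grep -E 'clock|pos|force'; done
```

```text
tool_pos: [515.9, 95.1, 111.6]
ft_force: [0.5, 0.0, -0.9]
tool_pos: [516.7, 95.0, 111.5]
ft_force: [-0.6, 0.7, -1.7]
tool_pos: [517.7, 95.1, 111.5]
ft_force: [0.5, -0.2, -1.4]
tool_pos: [518.8, 95.3, 111.5]
ft_force: [1.2, -0.6, -1.7]
tool_pos: [519.9, 95.4, 111.5]
ft_force: [0.4, -0.7, -1.1]

tool_pos: [517.7, 95.1, 111.5]
ft_force: [-0.0, -0.4, -1.5]
clock: 13.55
tool_pos: [516.5, 94.8, 111.5]
ft_force: [0.3, -0.6, -1.6]
clock: 13.8
tool_pos: [516.0, 94.8, 111.6]
ft_force: [1.2, 1.3, -0.4]
clock: 14.05
tool_pos: [515.6, 94.9, 111.8]
ft_force: [1.7, 0.8, -2.4]
clock: 14.3
tool_pos: [515.3, 94.8, 112.0]
ft_force: [3.1, 1.7, -4.3]
```

```bash
python3 -m jog '[[[0.25,0,0,0,-1],[0.48,0,0,0,-1],[0.48,0,0,0,-1]]]' | grep -E 'pos|force'; for d in 1 2 3 4 5 6; do python3 -m jog '[[[0.1,0,0,0,-1],[0.1,0,0,0,-1]]]' | grep -E 'clock|pos|force'; done
```

```text
tool_pos: [519.6, 95.5, 111.8]
ft_force: [-0.3, -0.3, -0.7]
clock: 14.92
tool_pos: [520.5, 95.7, 111.7]
ft_force: [-0.9, -0.0, -1.7]
clock: 15.18
tool_pos: [521.0, 95.8, 111.6]
ft_force: [-1.6, 0.2, 0.3]
clock: 15.42
tool_pos: [521.2, 95.9, 111.4]
ft_force: [-3.2, -0.4, 1.7]
clock: 15.68
tool_pos: [521.5, 96.0, 111.2]
ft_force: [-4.5, -0.2, 2.0]
clock: 15.92
tool_pos: [521.7, 96.1, 111.0]
ft_force: [-4.8, -0.9, 2.3]
clock: 16.18
tool_pos: [521.7, 96.1, 110.8]
ft_force: [-5.7, -1.3, 2.0]
```

```bash
python3 -m jog '[[[-0.3,-0.05,0.15,0,-1],[-0.3,-0.05,0.15,0,-1]]]' | grep -E 'pos|force'; for d in 1 2 3; do python3 -m jog '[[[0,0,0.1,0,-1],[0,0,0.1,0,-1]]]' | grep -E 'clock|pos|force'; done;echo; python3 -m jog '[[[0,0,-0.2,0,-1],[0,0,-0.35,0,-1],[0,0,-0.35,0,-1]]]' | grep -E 'pos|force';for d in 1 2 3 ; do python3 -m jog '[[[0,0,-0.1,0,-1],[0,0,-0.1,0,-1]]]' | grep -E 'clock|pos|force'; done
```

```text
tool_pos: [519.9, 97.3, 111.7]
ft_force: [1.4, -0.3, -2.1]
clock: 16.68
tool_pos: [520.2, 98.1, 111.8]
ft_force: [-0.2, -2.0, -0.7]
clock: 16.92
tool_pos: [519.9, 98.6, 111.8]
ft_force: [-0.5, -3.8, -0.5]
clock: 17.18
tool_pos: [519.8, 98.9, 111.9]
ft_force: [-0.4, -5.0, -1.0]

tool_pos: [520.8, 95.9, 112.0]
ft_force: [-0.6, -1.1, -1.7]
clock: 17.8
tool_pos: [520.7, 95.3, 112.0]
ft_force: [0.1, 1.1, -0.5]
clock: 18.05
tool_pos: [520.6, 94.6, 111.9]
ft_force: [-1.1, 1.7, -0.9]
clock: 18.3
tool_pos: [520.5, 94.3, 111.8]
ft_force: [-1.5, 4.3, -0.1]
```

```bash
python3 -m jog '[[[-0.18,0,0.23,0,-1],[-0.18,-1,0.23,0,-1],[-0.18,-3,0.23,0,-1],[-0.18,-4.8,0.23,0,-1],[-0.18,-4.8,-2.5,0,-1],[-0.18,-4.8,-5.17,0,-1],[-0.18,-4.8,-5.17,0,-1],[-0.18,-4.8,-5.17,0,-1]]]'
cat > t.py <<'E'
from h import *
import sys
s=observe();Rm=rot(s["ee_rot"]);t=np.array([float(a) for a in sys.argv[1:4]])
print("tilt y",Rm[:,1].round(4),"yaw",np.degrees(np.arctan2(Rm[1,0],Rm[0,0])).round(2),"shift cm",(Rm.T@(t-s["tool_pos"])/10).round(3))
E
python3 t.py 528.2 43.1 150
```

```text
clock: 19.3
tool_pos: [528.2, 43.5, 160.6]
ee_rot: [-0.702, 0.707, 0.064, -0.064]
ft_force: [0.7, 0.1, -1.1]
grip_width: 0.408
tilt y [ 0.0011 -0.0074 -1.    ] yaw 10.41 shift cm [-0.009  1.064 -0.036]
```

```bash
python3 -m jog '[[[0,0.6,-0.04,0,-1],[0,1.2,-0.04,0,-1],[0,1.5,-0.04,0,-1],[0,1.5,-0.04,0,-1]]]' | grep -E 'pos|force'; for d in 1 2 3 4; do python3 -m jog '[[[0,0.15,0,0,-1],[0,0.15,0,0,-1]]]' | grep -E 'clock|pos|force'; done
```

```text
tool_pos: [527.8, 43.2, 145.0]
ft_force: [-0.6, -1.4, -0.7]
clock: 20.05
tool_pos: [527.8, 43.2, 143.5]
ft_force: [0.7, -0.9, -1.8]
clock: 20.3
tool_pos: [527.8, 43.2, 141.9]
ft_force: [1.0, 0.1, -1.5]
clock: 20.55
tool_pos: [527.8, 43.2, 140.3]
ft_force: [0.4, -0.5, -1.1]
clock: 20.8
tool_pos: [527.9, 43.2, 138.7]
ft_force: [-0.8, 0.4, -2.2]
```

```bash
for d in 1 2 3 4; do python3 -m jog '[[[0,0.15,0,0,-1],[0,0.3,0,0,-1],[0,0.3,0,0,-1]]]' | grep -E 'clock|pos|force'; done
```

```text
clock: 21.18
tool_pos: [527.8, 43.2, 135.6]
ft_force: [0.5, 0.6, -1.0]
clock: 21.55
tool_pos: [527.8, 43.2, 132.4]
ft_force: [0.8, 0.6, -1.2]
clock: 21.92
tool_pos: [527.8, 43.2, 129.3]
ft_force: [0.3, 0.2, -1.0]
clock: 22.3
tool_pos: [527.8, 43.1, 126.1]
ft_force: [-0.0, -0.5, -1.1]
```

```bash
python3 -m jog '[[[0,0.4,0,0,-1],[0,0.8,0,0,-1],[0,1.2,0,0,-1],[0,1.2,0,0,-1]]]' | grep -E 'clock|pos|force';for d in 1 2 3; do python3 -m jog '[[[0,0,0.1,0,-1],[0,0,0.1,0,-1]]]' | grep -E 'clock|pos|force'; done; echo; for d in 1 2 3 4 5 ; do python3 -m jog '[[[0,0,-0.1,0,-1],[0,0,-0.1,0,-1]]]' | grep -E 'clock|pos|force'; done
```

```text
clock: 22.8
tool_pos: [527.8, 43.1, 113.7]
ft_force: [0.3, 0.3, -2.3]
clock: 23.05
tool_pos: [527.8, 43.5, 113.8]
ft_force: [1.2, -2.2, -2.5]
clock: 23.3
tool_pos: [527.8, 43.8, 113.8]
ft_force: [1.2, -4.6, -2.4]
clock: 23.55
tool_pos: [527.8, 43.9, 113.9]
ft_force: [2.0, -5.3, -2.0]

clock: 23.8
tool_pos: [527.9, 43.6, 113.9]
ft_force: [0.5, -1.1, -1.5]
clock: 24.05
tool_pos: [527.8, 43.2, 113.9]
ft_force: [0.8, 0.5, -0.7]
clock: 24.3
tool_pos: [527.9, 42.8, 113.9]
ft_force: [0.9, 2.1, -1.4]
clock: 24.55
tool_pos: [528.0, 42.5, 113.9]
ft_force: [0.4, 2.9, -0.8]
clock: 24.8
tool_pos: [528.1, 42.2, 113.9]
ft_force: [0.1, 6.3, -0.5]
```

```bash
python3 -m jog '[[[0,0,0.1,0,-1],[0,-1,0.1,0,-1],[0,-3,0.1,0,-1],[0,-4.7,0.1,0,-1],[0,-4.7,-2.6,0,-1],[0,-4.7,-5.32,0,-1],[0,-4.7,-5.32,0,-1],[0,-4.7,-5.32,0,-1]]]'; python3 t.py 537.7 -10 147
```

```text
clock: 25.8
tool_pos: [537.4, -9.9, 161.4]
ee_rot: [-0.703, 0.706, 0.064, -0.065]
ft_force: [-0.1, 0.4, -0.8]
grip_width: 0.406
tilt y [-0.0011 -0.0043 -1.    ] yaw 10.42 shift cm [ 0.034  1.438 -0.009]
```

```bash
python3 -m jog '[[[0.03,0.6,0,0,-1],[0.03,1.2,0,0,-1],[0.03,1.4,0,0,-1],[0.03,1.4,0,0,-1]]]' | grep -E 'pos|force'; for d in 1 2 3 4 5; do python3 -m jog '[[[0,0.1,0,0,-1],[0,0.1,0,0,-1]]]' | grep -E 'clock|pos|force'; done
```

```text
tool_pos: [537.3, -9.7, 146.9]
ft_force: [0.7, -0.2, -0.8]
clock: 26.55
tool_pos: [537.3, -9.6, 146.0]
ft_force: [0.0, 0.4, -1.7]
clock: 26.8
tool_pos: [537.3, -9.7, 144.9]
ft_force: [-0.2, -0.6, -0.8]
clock: 27.05
tool_pos: [537.2, -9.7, 143.8]
ft_force: [-0.6, -0.3, -1.5]
clock: 27.3
tool_pos: [537.5, -9.7, 143.5]
ft_force: [-2.1, 0.1, 3.4]
clock: 27.55
tool_pos: [537.6, -9.7, 143.4]
ft_force: [-2.0, 0.2, 6.2]
```

```bash
python3 -m jog '[[[0,0.12,0,0,-1],[0,0.12,0,0,-1]]]' | grep -E 'clock|pos|force'; python3 -m jog '[[[0,-0.5,0,0,-1],[0,-1.7,0,0,-1],[0,-1.7,2.7,0,-1],[0,-1.7,5.37,0,-1],[0,-1.7,5.37,0,-1],[0,-1.7,5.37,0,-1]]]'; python3 t.py 527.8 43.1 147
```

```text
clock: 27.8
tool_pos: [537.7, -9.7, 143.4]
ft_force: [-1.7, -0.4, 7.4]
clock: 28.55
tool_pos: [528.4, 42.9, 160.5]
ee_rot: [-0.702, 0.706, 0.064, -0.065]
ft_force: [0.8, 0.4, -1.2]
grip_width: 0.409
tilt y [ 2.0e-04 -4.7e-03 -1.0e+00] yaw 10.46 shift cm [-0.051  1.349  0.037]
```

```bash
python3 -m jog '[[[-0.06,0.6,0.04,0,-1],[-0.06,1.2,0.04,0,-1],[-0.06,1.4,0.04,0,-1],[-0.06,1.4,0.04,0,-1]]]' | grep -E 'pos|force'; for d in 1 2 3 4 5 6; do python3 -m jog '[[[0,0.15,0,0,-1],[0,0.15,0,0,-1]]]' | grep -E 'clock|pos|force'; done
```

```text
tool_pos: [527.4, 42.9, 146.0]
ft_force: [1.3, 0.1, -1.1]
clock: 29.3
tool_pos: [527.4, 42.9, 144.5]
ft_force: [0.0, -0.4, -1.0]
clock: 29.55
tool_pos: [527.4, 42.9, 142.9]
ft_force: [0.0, -0.0, -1.1]
clock: 29.8
tool_pos: [527.7, 43.0, 141.4]
ft_force: [0.6, 0.5, -1.6]
clock: 30.05
tool_pos: [527.7, 43.0, 139.8]
ft_force: [0.2, -0.2, -1.7]
clock: 30.3
tool_pos: [527.8, 43.0, 138.2]
ft_force: [0.9, 0.1, -2.0]
clock: 30.55
tool_pos: [527.8, 42.9, 136.6]
ft_force: [0.7, -0.3, -0.7]
```

```bash
python3 -m jog '[[[0,0.5,0,0,-1],[0,1,0,0,-1],[0,1.5,0,0,-1],[0,2,0,0,-1],[0,2.5,0,0,-1],[0,3,0,0,-1],[0,3.4,0,0,-1],[0,3.4,0,0,-1]]]' | grep -E 'clock|pos|force'; for d in 1 2 3 4 5 6; do python3 -m jog '[[[0,0.1,0,0,-1],[0,0.1,0,0,-1]]]' | grep -E 'clock|pos|force'; done
```

```text
clock: 31.55
tool_pos: [527.7, 42.8, 102.2]
ft_force: [0.9, 0.6, -1.6]
clock: 31.8
tool_pos: [527.7, 42.8, 101.2]
ft_force: [1.2, -0.8, -3.1]
clock: 32.05
tool_pos: [527.7, 42.8, 100.2]
ft_force: [1.8, -0.3, -0.7]
clock: 32.3
tool_pos: [527.8, 42.8, 99.1]
ft_force: [0.8, -0.1, -1.9]
clock: 32.55
tool_pos: [527.8, 42.8, 98.6]
ft_force: [-0.4, -0.2, 3.3]
clock: 32.8
tool_pos: [527.9, 42.8, 98.6]
ft_force: [-1.1, -0.1, 7.6]
clock: 33.05
tool_pos: [527.9, 42.8, 98.6]
ft_force: [-2.5, -0.6, 7.3]
```

The shoulder is home: TCP is 98.6 as predicted, with about 7 N upward. Releasing and rising.

```bash
python3 -m jog '[[[0,0,0,0,-1],[0,0,0,0,-0.1],[0,0,0,0,0.1],[0,0,0,0,0.4],[0,0,0,0,0.5],[0,0,0,0,0.5],[0,0,0,0,0.5],[0,0,0,0,0.5]]]'; python3 -m jog '[[[0,-0.5,0,0,0.5],[0,-2,0,0,0.5],[0,-5,0,0,0.5],[0,-9,0,0,0.5],[0,-13,0,0,0.5],[-3,-14,0,0,0.5],[-6,-15,0,0,0.5],[-6,-15,0,0,0.5]]]'
python3 - <<'E'
from h import *
im,d=get_image("wrist");P=cloud("wrist",d);save("w9.png",im)
x,y,z=np.moveaxis(P,-1,0);near=np.hypot(x-526,y-45)<40
for a,b in((60,72),(74,82),(90,125),(125,160)):
    p=P[near&(z>a)&(z<b)]
    if len(p): print(a,len(p),np.median(p,0).round(1),p.min(0).round(1),p.max(0).round(1),cv2.minEnclosingCircle(p[:,:2].astype(np.float32)))
im,d=get_image("side");save("s9.png",cv2.resize(im[80:400,180:460],None,fx=2,fy=1.8))
E
```

```text
clock: 34.05
tool_pos: [527.9, 42.8, 98.7]
ee_rot: [-0.703, 0.706, 0.064, -0.064]
ft_force: [-0.3, 0.3, -0.4]
grip_width: 0.747
clock: 35.05
tool_pos: [468.1, 32.4, 250.9]
ee_rot: [-0.702, 0.706, 0.065, -0.063]
ft_force: [0.9, -0.1, 0.2]
grip_width: 0.751
60 1869 [510.3  44.7  63.6] [486.7   5.2  60.1] [560.3  84.6  71.8] ((525.9930419921875, 44.97215270996094), 39.985477447509766)
74 352 [512.5  38.2  78.8] [504.   19.9  74. ] [540.2  64.9  82. ] ((526.2942504882812, 42.17060470581055), 22.948959350585938)
90 466 [511.7  39.6 109.7] [508.9  24.2  90.1] [526.7  59.7 124.9] ((522.9336547851562, 41.932334899902344), 17.920665740966797)
125 1201 [521.6  41.6 142.9] [508.8  24.4 125.1] [542.9  60.1 145.4] ((525.8577880859375, 41.9835205078125), 18.291099548339844)
```

View pics/w9.png

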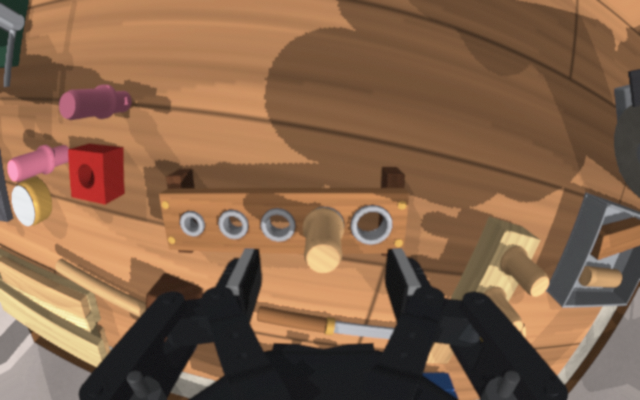

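View pics/s9.png

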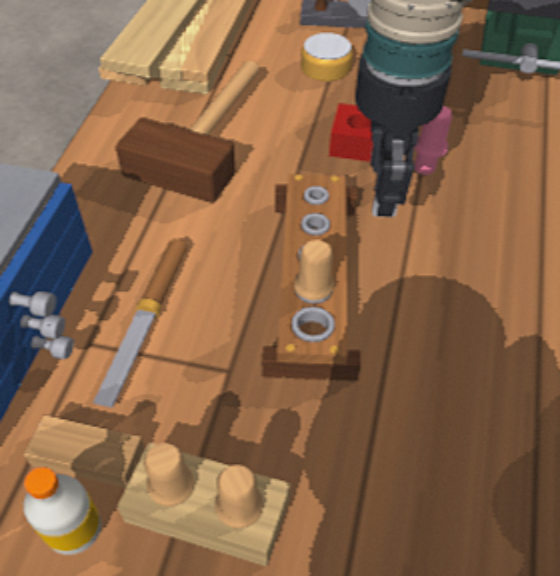

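The foot stands upright in ring 2, at (322,240) in the wrist view. Its top is about 145 mm up, which means it is fully home. Nothing else has moved.

```bash
python3 -c "
from workcell import *
print(sign_off())"
```

```text
the job is handed in; nothing more can be done
None
```

The foot from the red stand now stands upright, released and with its shoulder home, in ring 2 (32 mm bore), the smallest ring that takes it. I handed the job in at about 35 s.

- **Ring 1 (36 mm):** the tenon went well in, about 32 mm deep. Gentle side touches of up to about 6 N found its off-line offset and about 5 mm of play, which makes the tenon about 31 mm thick.
- **Ring 2 (32 mm):** the tenon went freely in, with about 0.5 mm of play on each side.
- **Ring 3 (28 mm):** it stopped the tenon at the mouth, with the TCP at 143.4 mm as predicted and about 7 N of push. I did not force it.
- **Seating in ring 2:** the shoulder met the ring at the predicted TCP height of 98.6 mm, with about 7 N.

**Last checks:** the wrist camera measured the top at 145.4 mm against 145 expected. The barrel and top agree in position and the foot looks upright. The gripper is open and clear of everything. The waiting feet, pink look-alikes and bench items look unmoved in the final pictures, and none of my checks disagreed. One imprecision: the first side touches in ring 1 were slightly blurred because the foot gave a little in the grip. The ring 2 touches confirmed the result.

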